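Re-zero the air dial and set it six clicks open

ROBOT

A 7-joint arm with a two-finger parallel gripper is mounted at the origin on a cart in front of the work surface, level with it; the furniture and walls round the work are solid. World frame = base frame: x ahead of the robot, y to its left, z up, the work surface at z = 0. Lengths are in m, angles in degrees, forces in N, time in s.
With the tool pointing down it reaches from about 0.425 to 0.875 m from the base axis. Payload 4.7 kg.
Tool frame: the origin (TCP) lies on the mounting face of the last link; the fingertips stand 182 mm ahead of it and the grasp point (between the pads) lies 164 mm ahead of it; z points along the fingers, y is the line along which they close (so a half turn about z gives the same grasp; the last joint's range is limited). The gripper opens to 87 mm and grips with 3 to 60 N. Pads are 19 mm wide; open, the fingers measure 117 mm over their backs; the gripper's body (75 mm by 190 mm) begins 51 mm behind the grasp point.
Start: joints at [-64.223, 18.392, -4.016, 83.108, 1.295, 78.541, -3.26], TCP at [0.274, 0.589, 0.405] pointing down, gripper open.
Joint ranges: [-163.93, 163.93], [-17.29, 119.83], [-79.2, 71.16], [3.27, 140.29], [-89.18, 269.18], [5.43, 117.66], [-154.24, 154.24]. Speed limits (degrees/s): [147.25, 147.25, 180, 180, 180, 180, 180].

INTERFACE

Orientations are given as [roll, pitch, yaw] about the fixed x, y, z axes, in that order (R = Rz(yaw) Ry(pitch) Rx(roll)).
In Python, from cell import read_state, viewer, workorder gives the robot as it stands.
- The arm moves only by the tool send_rows, never from a script. Its argument "targets" is a list of rows, each a list of 5 numbers: the finger opening in m, from 0 to 0.087, then the shift along the tool's x, y, z in m, then the turn about the tool's z in rad. A call has 1 to 10 rows; each row is the pose to reach, as a shift and turn from the pose commanded when the call began, along the tool's axes at that moment; what a row does not reach only later rows make up. A row lasts 1/8 s, in which the tool goes at most 62.5 mm and 10.7 degrees, less where a joint would pass 70% of its speed; a pose out of reach is approached as far as the arm can. A call with a gripper value outside its range is refused whole. The fingers move at their own pace and stop on an object; "force" is the grip in N (left out, the last holds). Time passes only in rows, so rows that repeat a pose let the fingers close. It gives the time, the measured TCP pose, the force, the opening and the grip force at its end, in the units of the state.
- read_state(): the state, without advancing time (a new reading comes with each control period).
- viewer.camera(name): name is "scene" or "top" or "wrist"; returns the picture (420x560x3 uint8, red, green, blue); there is no depth.
- viewer.calibration(name): a dict with "camera_matrix" (3x3 intrinsics, pixels), "rvec" (rotation vector, rad) and "tvec" (3), from world to camera coordinates, as OpenCV has them; the wrist camera has in their place "tool_from_camera" (4x4, takes a point from camera to tool coordinates, whose origin is the TCP and whose axes are the flange's). Camera axes: x right, y down, z forward; pixel columns grow to the right and rows downward; lengths in m; the calibration is good to about 2 mm. A picture is of the moment at which its call begins: read the wrist's pose just before it. calibration takes no time and is no camera call.
- workorder.hand_in(): hands the job in; it is judged then, once.
The state is a dict: "time": time; "joint_positions": joint angles; "qvel": joint speeds; "effort": joint torques, N m; "eef_pos": TCP position; "orientation": TCP orientation; "ft_force": force on the tool from outside, world axes, zero at the start; "moment": the same for the moment, N m; "finger_gap": opening from 0.0 (shut) to 1.0 (fully open); "finger_force": force on a finger pad.
Only numpy, scipy, OpenCV 4.12 (cv2) and the standard library are available. Lean on these libraries where they do the work, as an engineer would, in place of code of your own. Each camera call takes 0.05 s, during which the arm holds its last target. There are 200 camera calls.

TASK

The air station's dial was left at some unknown setting: turn it anticlockwise all the way back to its closed stop, then open it clockwise by exactly six clicks, never going past the sixth. Leave it resting in that click, let go of it, and leave the other things lying round it where they are.

Things in the scene. Friction and masses are not known exactly. Their poses are not given: they have to be found in the camera images.
- station: Grey air-control box, 190x170x55 mm, highest point about 140 mm, fixed on a dark stand; its face slopes 25 degrees from level and looks up and to the robot. Origin: on the table under its centre; z up, x to its back, y to its left. Face normal in its frame (-0.423, 0, 0.906). On the face: the large black bar-grip dial, above it a flat gauge and a small fixed round knob 10 mm high.
- dial_grip (a point): Grip point of the dial, on its axis 34 mm above the face. z = outward along the axis (face normal), x = along the bar to its pointer end (white line on top), y = across the bar. Bar: 74 mm long, 20 mm wide, flat flanks from 24 mm below this point (top of the round skirt, radius 46 mm) to 16 mm above it. Nothing else rises above the skirt within 60 mm of the axis.
- dial (a joint): Dial angle in rad, growing clockwise as one faces it (a negative turn about dial_grip's z). A click every 24 degrees (0.419): 0 closed to 10 (4.19); starts 2 to 4 clicks open. A sprung ball draws it to the nearest click, so when released under half a click off it falls back there; leaving a click takes 0.1 to 0.2 N m. The closed stop, at -0.03, is hard.
- closed_tick (a point): Middle of the one long white tick (14 mm) on the face, lower left of the dial, 59 mm from its axis: the pointer stands at it when closed, 0 clicks. Ten shorter ticks follow clockwise, one for each click; the sixth short one is six clicks open. Axes as the station's face: z = face normal, x = up the slope.
- vertebra: Loose brown fossil vertebra, 70 x 75 x 38 mm, lying to the right of the box; origin under its centre. A bystander.
- chisel: Loose chisel with wooden handle, 169 mm long, lying to the right of the box; origin under its centre. A bystander.
- hammer: Loose chipping hammer with wooden handle, 219 mm long, lying to the right and back; origin under its centre. A bystander.
- caliper: Loose steel caliper, 195 mm long, 64 mm over its jaws, 11 mm thick, lying in front of the box; origin under its centre. A bystander.

How it is judged (in metres and radians):
On the way, in this order (a step that is already met when the one before it is completed fails the run):
1. the dial is turned back to its closed stop (value of joint dial below 0.12 rad), for 0.2 s.
2. the dial has been opened to the sixth click (value of joint dial between 2.39 and 2.64 rad), for 0.2 s.
At the end, for the whole second after the job is handed in: The dial rests, released, in the sixth click from closed: 2.51 rad within 0.12 rad (all of step 2 and velocity of joint dial between -0.05 and 0.05 rad/s); the robot touches nothing.
It fails at once if the dial is turned past the sixth click (more than half a click further) (value of joint dial above 2.75 rad).
It fails at once if a bystander (vertebra, caliper, chisel or hammer) is moved more than 30 mm (distance of any of vertebra, caliper, chisel, hammer from where it was at the start of the episode above 0.03 m).
It also fails if it takes over 72 s, if anything falls off the work surface, if the arm or the gripper's body presses on something with over 40 N, if the wrist force passes 120 N, or if a joint passes its speed limit or range.

## Working session

There is one attempt and no reset: what is moved stays moved. The work goes in short steps, Python scripts to look and compute and a tool call to move; the robot and the scene stay as the last step left them, time stands still between calls to the robot, and variables do not carry over. Pictures are saved under pics/ and viewed, at most 10 in all, crops included, and the job is handed in when it is done.

Besides the shell and the picture viewer there is one more tool, called in YAML: its name, and indented under it one key for each argument. send_rows: Moves the arm, as the interface text tells. Its arguments: {"type":"object","properties":{"targets":{"type":"array"},"force":{"type":"number"}},"required":["targets"]}

```bash
mkdir -p pics; ls; python3 - <<'E'
from cell import read_state, viewer
import cv2,numpy as np
s=read_state();print({k:s[k] for k in('time','eef_pos','orientation','finger_gap')})
for n in('scene','top'):
    im=viewer.camera(n);cv2.imwrite(f'pics/{n}0.png',im[:,:,::-1]);c=viewer.calibration(n)
    print(n,np.round(c['camera_matrix'],1).tolist(),c['rvec'],c['tvec'])
print(viewer.calibration('wrist'))
E
```

```text
pics
{'time': 0.0, 'eef_pos': array([0.27433072, 0.58902535, 0.40365862]), 'orientation': array([-1.79888234e+02,  5.39254616e-03,  1.55030425e+02]), 'finger_gap': 0.9995210572085413}
scene [[411.4, 0.0, 279.2], [0.0, 411.4, 207.5], [0.0, 0.0, 1.0]] [ 0.84051617 -2.21111948  1.40052589] [0.41407422 0.28596262 0.49889002]
top [[470.8, 0.0, 276.2], [0.0, 470.8, 209.9], [0.0, 0.0, 1.0]] [ 2.14831016 -2.16274116  0.13053738] [-0.06533311  0.57791958  1.09862961]
{'camera_matrix': array([[320.2817266 ,   0.        , 271.95335378],
       [  0.        , 320.2817266 , 210.22519383],
       [  0.        ,   0.        ,   1.        ]]), 'tool_from_camera': array([[ 7.55838205e-04, -9.66180784e-01, -2.57864541e-01,
         7.12900296e-02],
       [ 9.99999179e-01,  9.96989299e-04, -8.04431339e-04,
         8.28715804e-04],
       [ 1.03431429e-03, -2.57863722e-01,  9.66180745e-01,
         2.03676469e-02],
       [ 0.00000000e+00,  0.00000000e+00,  0.00000000e+00,
         1.00000000e+00]])}
```

View pics/scene0.png

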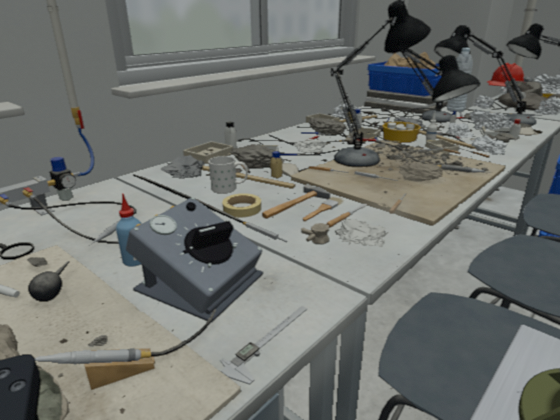

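View pics/top0.png

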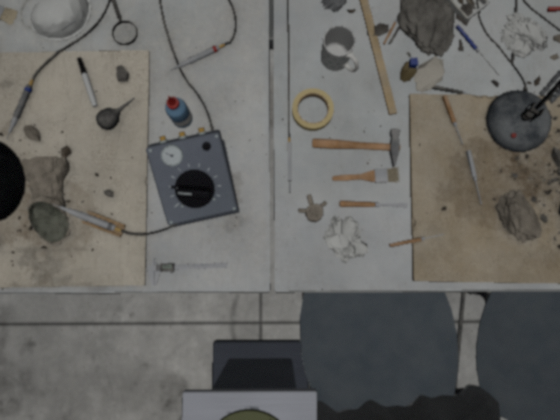

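The scene view shows the station with its dial near (208,242), and the caliper lies in front at (265,340). In the top view the dial is at (194,188), with the pointer to the left. The vertebra is at (313,207), the chisel at (372,205), the hammer at (355,145) and the caliper at (190,266).

```bash
cat > h.py <<'E'
import cv2,numpy as np
from cell import viewer,read_state
from scipy.spatial.transform import Rotation as Ro
def cam(n,pose=None):
    c=viewer.calibration(n);K=c['camera_matrix']
    if n=='wrist':
        s=pose;T=np.eye(4);T[:3,:3]=Ro.from_euler('xyz',s['orientation'],degrees=True).as_matrix();T[:3,3]=s['eef_pos']
        W=T@c['tool_from_camera'];R=W[:3,:3];o=W[:3,3]
    else:
        R=cv2.Rodrigues(np.array(c['rvec'],float))[0].T;o=-R@np.array(c['tvec'])
    return K,R,o
def ray(C,p):
    K,R,o=C;d=R@np.linalg.solve(K,[p[0],p[1],1.]);return o,d/np.linalg.norm(d)
def plane(C,p,p0,n):
    o,d=ray(C,p);return o+d*(np.dot(np.subtract(p0,o),n)/np.dot(d,n))
def tri(C1,p1,C2,p2):
    o,d=ray(C1,p1);q,e=ray(C2,p2);s=np.linalg.lstsq(np.c_[d,-e],q-o,rcond=None)[0]
    a=o+s[0]*d;b=q+s[1]*e;return (a+b)/2,np.linalg.norm(a-b)
E
python3 - <<'E'
import cv2,numpy as np
a=cv2.imread('pics/top0.png')[120:235,140:245];b=cv2.imread('pics/scene0.png')[185:305,120:270]
a=cv2.resize(a,None,fx=3.8,fy=3.8,interpolation=2);b=cv2.resize(b,None,fx=2.6,fy=2.6,interpolation=2)
o=np.zeros((440,800,3),np.uint8);o[:a.shape[0],:a.shape[1]]=a;o[:b.shape[0],405:405+b.shape[1]]=b
cv2.imwrite('pics/crop.png',o)
from h import *
print(plane(cam('top'),(194,188),(0,0,.12),(0,0,1)),tri(cam('top'),(194,188),cam('scene'),(208,242)))
E
```

```text
[0.61765952 0.11475098 0.12      ] (array([0.62240295, 0.11964641, 0.09681197]), np.float64(0.0019720361129928143))
```

View pics/crop.png

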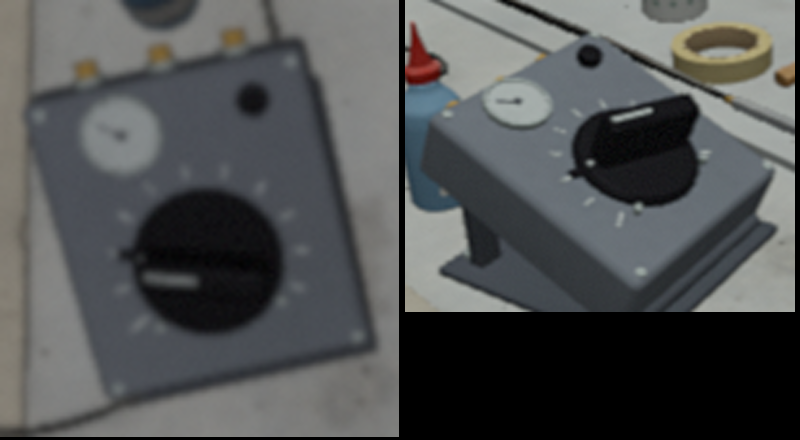

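In the crop the dial pointer stands at the second short tick, about two clicks open. The face-corner screws are at (38,117), (291,62), (357,337) and (117,388) in the left half. They also show at (447,114), (766,163) and (640,271) in the right half.

```bash
python3 - <<'E'
from h import *
T=cam('top');S=cam('scene')
t=lambda u,v:(140+u/3.8,120+v/3.8); s=lambda u,v:(120+(u-405)/2.6,185+v/2.6)
P=[tri(T,t(*a),S,s(*b)) for a,b in [((38,117),(447,114)),((357,337),(766,163)),((117,388),(640,271))]]
for p in P:print(p)
A,B,C=[p[0] for p in P]
n=np.cross(B-C,A-C);n/=np.linalg.norm(n);up=A-C;print('n',n,'tilt',np.degrees(np.arccos(n[2])),'len',np.linalg.norm(up),np.linalg.norm(B-C))
w=B-C
print('yaw from up',np.degrees(np.arctan2(up[1],up[0])),'from right',np.degrees(np.arctan2(w[0],-w[1])))
print('centre',(A+B)/2)
yaw=np.radians(np.degrees(np.arctan2(w[0],-w[1])));n=np.array([-.423*np.cos(yaw),-.423*np.sin(yaw),.906])
c=(A+B)/2
# skirt ellipse centre on skirt-top plane
q=plane(T,t(208,261),c+n*.010,n);print('skirt centre top view',q,'axis foot',q-.01*n,'grip',q+.024*n)
f=q-.01*n
print('r ticks',[np.round(np.linalg.norm(plane(T,t(*a),c,n)-f),4) for a in[(140,325),(123,290),(125,216),(149,187),(185,171),(224,171),(288,215),(304,251),(297,286),(276,303)]])
E
```

```text
(array([0.70102221, 0.2129241 , 0.13406057]), np.float64(0.002209643660211137))
(array([0.57891787, 0.03132847, 0.06213503]), np.float64(0.0032344563322414806))
(array([0.54768424, 0.17941608, 0.06058956]), np.float64(0.001667884011260927))
n [-0.41677731 -0.07845265  0.90561683] tilt 25.09351113288571 len 0.1733012040432313 0.15135345809615816
yaw from up 12.326729021145011 from right 11.909881543787701
centre [0.63997004 0.12212628 0.0980978 ]
skirt centre top view [0.61965169 0.11675806 0.09933332] axis foot [0.62379063 0.11763102 0.09027332] grip [0.60971823 0.11466296 0.12107732]
r ticks [np.float64(0.061), np.float64(0.0565), np.float64(0.0555), np.float64(0.0552), np.float64(0.0545), np.float64(0.054), np.float64(0.0545), np.float64(0.0573), np.float64(0.0558), np.float64(0.0493)]
```

send_rows:
  targets:
    - [0.05,-0.03,-0.017,0,0.08]
    - [0.05,-0.08,-0.046,0,0.2]
    - [0.05,-0.135,-0.077,0,0.34]
    - [0.05,-0.19,-0.108,0,0.48]
    - [0.05,-0.245,-0.14,0,0.62]
    - [0.05,-0.3,-0.171,0,0.76]
    - [0.05,-0.355,-0.203,0,0.9]
    - [0.05,-0.41,-0.234,0,1.04]
    - [0.05,-0.46,-0.262,0,1.14]
    - [0.05,-0.505,-0.288,0,1.204]

```text
time: 1.35
eef_pos: [0.6116, 0.1125, 0.4045]
orientation: [-180.0, 0.0, 85.8]
ft_force: [1.5, 0.5, -1.4]
finger_gap: 0.572
finger_force: 0.0
```

send_rows:
  targets:
    - [0.05,0,0,0,0]
    - [0.05,0,0,0,0]
    - [0.05,0,0,0,0]

```text
time: 1.72
eef_pos: [0.61, 0.1169, 0.4045]
orientation: [-180.0, -0.0, 86.2]
ft_force: [-0.6, 0.1, 0.0]
finger_gap: 0.575
finger_force: 0.0
```

```bash
cat > look.py <<'E'
import sys
from h import *
s=read_state();im=viewer.camera('wrist')
print({k:np.round(s[k],4) for k in('time','eef_pos','orientation','finger_gap','joint_positions')})
C=cam('wrist',s);K,R,o=C
G=np.array([.6097,.1147,.1211]);y=np.radians(12.2);n=np.array([-.423*np.cos(y),-.423*np.sin(y),.906])
u=np.array([.906*np.cos(y),.906*np.sin(y),.423]);l=np.cross(n,u)
pr=lambda P:tuple(int(round(v)) for v in (lambda q:(K[0,0]*q[0]/q[2]+K[0,2],K[1,1]*q[1]/q[2]+K[1,2]))(R.T@(P-o)))
im=im[:,:,::-1].copy();cv2.imwrite('pics/raw_%s.png'%sys.argv[1],im)
f=G-.034*n
for k in range(11):
    a=np.radians(120-24*k);cv2.circle(im,pr(f+.059*(np.cos(a)*u+np.sin(a)*l)),2,(0,0,255),-1)
cv2.circle(im,pr(G+.016*n),2,(0,255,0),-1)
for a in range(0,360,15):
    a=np.radians(a);cv2.circle(im,pr(G-.024*n+.046*(np.cos(a)*u+np.sin(a)*l)),1,(255,255,0),-1)
cv2.imwrite('pics/w_%s.png'%sys.argv[1],im)
E
python3 look.py 1
```

```text
{'time': np.float64(1.725), 'eef_pos': array([0.61  , 0.1169, 0.4045]), 'orientation': array([-1.79953e+02, -4.41000e-02,  8.62262e+01]), 'finger_gap': np.float64(0.5752), 'joint_positions': array([-32.1412,  15.3138,  22.958 ,  88.3851,  -6.1107,  77.5676,
       -12.3676])}
```

View pics/w_1.png

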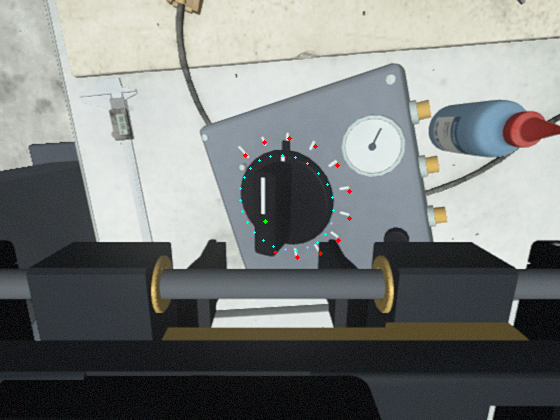

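The model dots land on the ticks and the skirt edge to within about 2 px. The closed tick is at (245,155) and the pointer tab at (286,145), so the dial is two clicks open. I'll descend and grip.

send_rows:
  targets:
    - [0.047,-0.002,0,0.02,0]
    - [0.047,-0.002,0,0.05,0]
    - [0.047,-0.002,0,0.08,0]
    - [0.047,-0.002,0,0.095,0]
    - [0.047,-0.002,0,0.105,0]
    - [0.047,-0.002,0,0.105,0]
    - [0.047,-0.002,0,0.105,0]
  force: 30

```text
time: 2.65
eef_pos: [0.6109, 0.1131, 0.3009]
orientation: [179.9, -0.0, 86.1]
ft_force: [-0.1, 0.2, -1.0]
finger_gap: 0.541
finger_force: 0.0
```

send_rows:
  targets:
    - [0.03,0,0,0,0]
    - [0.02,0,0,0,0]
    - [0.01,0,0,0,0]
    - [0.01,0,0,0,0]
    - [0.01,0,0,0,0]
  force: 30

```text
time: 3.28
eef_pos: [0.6086, 0.1132, 0.3]
orientation: [-179.6, 0.0, 86.1]
ft_force: [-8.2, -0.2, 8.4]
finger_gap: 0.3
finger_force: 27.5
```

send_rows:
  targets:
    - [0.01,0,0,0,-0.08]
    - [0.01,0,0,0,-0.18]
    - [0.01,0,0,0,-0.28]
    - [0.01,0,0,0,-0.38]
    - [0.01,0,0,0,-0.38]

```text
time: 3.9
eef_pos: [0.6095, 0.1133, 0.3009]
orientation: [-179.9, -0.1, 107.9]
ft_force: [-8.5, 0.1, 7.2]
finger_gap: 0.298
finger_force: 30.5
```

```bash
python3 look.py 2; python3 - <<'E'
from h import *
s=read_state();print(s['ft_force'],s['moment'])
a=viewer.camera('scene')[185:305,120:270,::-1];b=viewer.camera('top')[120:235,140:245,::-1]
w=cv2.imread('pics/w_2.png')[60:330,140:420]
a,b=[cv2.resize(x,(400,int(400*x.shape[0]/x.shape[1]))) for x in(a,w)]
h=max(len(a),len(b));o=np.zeros((h,800,3),np.uint8);o[:len(a),:400]=a;o[:len(b),400:]=b
cv2.imwrite('pics/c2.png',o)
E
```

```text
{'time': np.float64(3.9), 'eef_pos': array([0.6095, 0.1133, 0.3009]), 'orientation': array([-1.798503e+02, -1.181000e-01,  1.078603e+02]), 'finger_gap': np.float64(0.2981), 'joint_positions': array([-28.5341,  19.1421,  18.9782,  95.5428,  -6.7797,  66.5969,
        10.0459])}
[-8.96811238  0.89300752  7.68311681] [-0.12623698  1.27402585 -0.16668071]
```

View pics/c2.png

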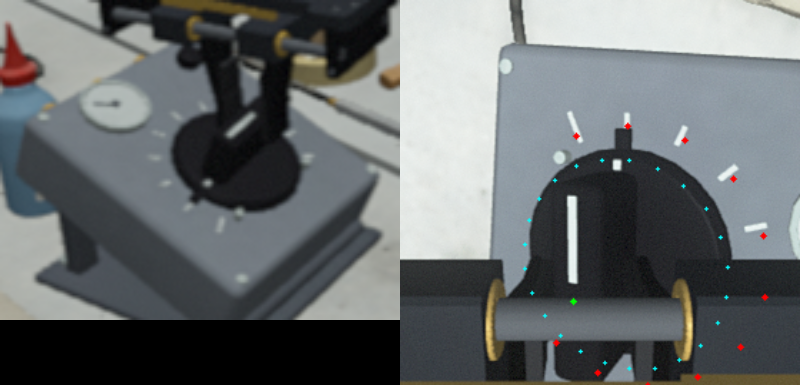

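The wrist view shows the pointer tab at (623,140), just at the first short tick, so the dial follows the tool. I'll continue to the closed stop.

send_rows:
  targets:
    - [0.01,0,0,0,-0.09]
    - [0.01,0,0,0,-0.19]
    - [0.01,0,0,0,-0.29]
    - [0.01,0,0,0,-0.38]
    - [0.01,0,0,0,-0.4]
    - [0.01,0,0,0,-0.4]
    - [0.01,0,0,0,-0.4]
    - [0.01,0,0,0,-0.4]

```text
time: 5.05
eef_pos: [0.6101, 0.1138, 0.3018]
orientation: [179.9, -0.1, 130.8]
ft_force: [-6.6, 0.1, 9.3]
finger_gap: 0.287
finger_force: 29.8
```

```bash
python3 look.py 3; python3 -c "
from h import *
s=read_state();print(s['ft_force'],s['moment'])
cv2.imwrite('pics/c3.png',cv2.resize(cv2.imread('pics/w_3.png')[60:300,140:420],None,fx=2,fy=2))"
```

```text
{'time': np.float64(5.05), 'eef_pos': array([0.6101, 0.1138, 0.3018]), 'orientation': array([ 1.799388e+02, -1.051000e-01,  1.307607e+02]), 'finger_gap': np.float64(0.2868), 'joint_positions': array([-25.7747,  18.8972,  15.5602,  95.3611,  -5.5695,  66.486 ,
        31.973 ])}
[-6.79767427  0.7785486   8.84883372] [ 0.15753302  1.01215521 -0.12136425]
```

View pics/c3.png

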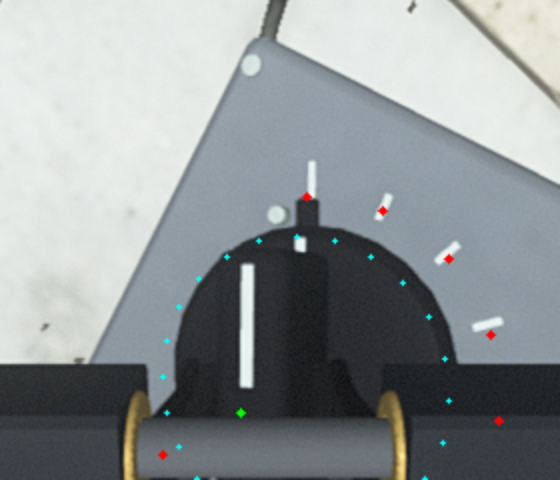

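The pointer tab at (307,212) lines up with the long tick at (312,180), and the tool yaw agrees with it, so the dial is closed. Next I'll open it.

send_rows:
  targets:
    - [0.01,0,0,0,0.08]
    - [0.01,0,0,0,0.18]
    - [0.01,0,0,0,0.28]
    - [0.01,0,0,0,0.38]
    - [0.01,0,0,0,0.48]
    - [0.01,0,0,0,0.58]
    - [0.01,0,0,0,0.68]
    - [0.01,0,0,0,0.78]
    - [0.01,0,0,0,0.88]
    - [0.01,0,0,0,0.98]

```text
time: 6.35
eef_pos: [0.608, 0.1127, 0.3005]
orientation: [-179.5, 0.1, 74.4]
ft_force: [-14.5, -2.2, 11.0]
finger_gap: 0.288
finger_force: 30.1
```

send_rows:
  targets:
    - [0.01,0,0,0,0.1]
    - [0.01,0,0,0,0.2]
    - [0.01,0,0,0,0.3]
    - [0.01,0,0,0,0.4]
    - [0.01,0,0,0,0.5]
    - [0.01,0,0,0,0.6]
    - [0.01,0,0,0,0.7]
    - [0.01,0,0,0,0.8]
    - [0.01,0,0,0,0.8]
    - [0.01,0,0,0,0.8]

```text
time: 7.6
eef_pos: [0.6066, 0.1149, 0.2996]
orientation: [-179.5, 0.6, 28.9]
ft_force: [-18.0, 1.8, 12.6]
finger_gap: 0.239
finger_force: 29.6
```

```bash
python3 look.py 4; python3 -c "
from h import *
s=read_state();print(s['ft_force'],s['moment'])
cv2.imwrite('pics/c4.png',cv2.resize(cv2.imread('pics/w_4.png')[60:300,140:420],None,fx=2,fy=2))"
```

```text
{'time': np.float64(7.6), 'eef_pos': array([0.6066, 0.1149, 0.2996]), 'orientation': array([-179.466 ,    0.6364,   28.883 ]), 'finger_gap': np.float64(0.2387), 'joint_positions': array([-38.5994,  20.5212,  31.3894,  96.063 , -11.7104,  67.442 ,
       -65.281 ])}
[-17.14221877   3.01636811  10.49128328] [0.35414034 3.76149633 0.00511157]
```

View pics/c4.png

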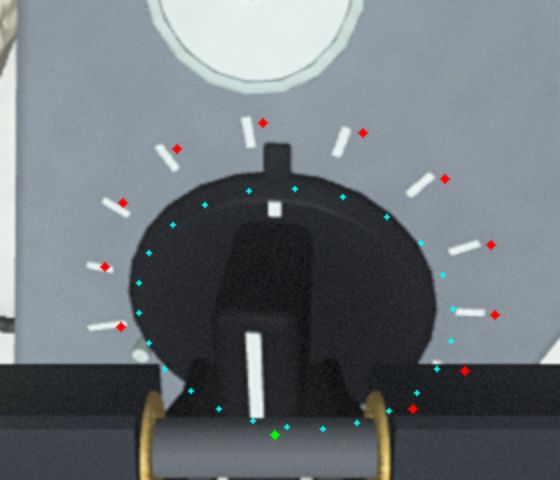

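The pointer tab at (277,157) is about a third of the way from tick 4 at (248,132) to tick 5 at (341,141). That agrees with 4.37 clicks worked out from the tool yaw. Another 0.74 rad brings it to six clicks.

send_rows:
  targets:
    - [0.01,0,0,0,0.08]
    - [0.01,0,0,0,0.17]
    - [0.01,0,0,0,0.26]
    - [0.01,0,0,0,0.35]
    - [0.01,0,0,0,0.44]
    - [0.01,0,0,0,0.53]
    - [0.01,0,0,0,0.62]
    - [0.01,0,0,0,0.7]
    - [0.01,0,0,0,0.74]
    - [0.01,0,0,0,0.74]

```text
time: 8.9
eef_pos: [0.6073, 0.1167, 0.299]
orientation: [-179.8, 0.7, -13.5]
ft_force: [-12.0, 4.3, 5.5]
finger_gap: 0.254
finger_force: 32.3
```

```bash
python3 look.py 5; python3 -c "
from h import *
s=read_state();print(s['ft_force'],s['moment'])
cv2.imwrite('pics/c5.png',cv2.resize(cv2.imread('pics/w_5.png')[60:300,140:420],None,fx=2,fy=2))"
```

```text
{'time': np.float64(8.9), 'eef_pos': array([0.6073, 0.1167, 0.299 ]), 'orientation': array([-179.8071,    0.6998,  -13.4535]), 'finger_gap': np.float64(0.2541), 'joint_positions': array([ -44.3211,   21.9379,   38.7106,   96.2397,  -15.1038,   67.6317,
       -105.1411])}
[-12.00775724   4.9837911    5.36456011] [1.99720495 2.80921845 0.30841625]
```

View pics/c5.png

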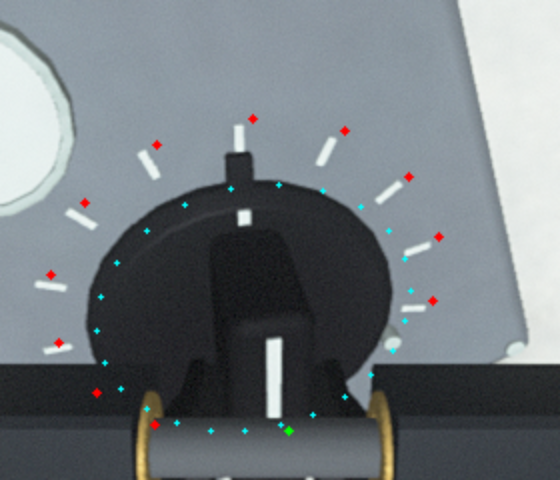

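The pointer tab at (239,165) is on tick 6 at (239,137), with four more ticks (7 to 10) following on the right. I'll release and lift.

send_rows:
  targets:
    - [0.03,0,0,0,0]
    - [0.04,0,0,0,0]
    - [0.05,0,0,0,0]
    - [0.05,0,0,0,0]
    - [0.05,0,0,0,0]

```text
time: 9.57
eef_pos: [0.6106, 0.1127, 0.2998]
orientation: [180.0, -0.0, -13.7]
ft_force: [0.0, -0.3, 0.0]
finger_gap: 0.565
finger_force: 0.0
```

send_rows:
  targets:
    - [0.05,0,0,-0.015,0]
    - [0.05,0,0,-0.05,0]
    - [0.05,0,0,-0.09,0]
    - [0.05,0,0,-0.12,0]
    - [0.05,0,0,-0.12,0]
    - [0.05,0,0,-0.12,0]
    - [0.05,0,0,-0.12,0]

```text
time: 10.45
eef_pos: [0.6101, 0.1131, 0.4186]
orientation: [179.9, 0.1, -13.6]
ft_force: [0.1, 0.6, 0.2]
finger_gap: 0.575
finger_force: 0.0
```

```bash
python3 look.py 6; python3 -c "
from h import *
s=read_state();print(s['ft_force'],s['moment'])
a=cv2.resize(cv2.imread('pics/raw_6.png')[60:300,140:420],None,fx=2,fy=2)
cv2.imwrite('pics/c6.png',a)"
```

```text
{'time': np.float64(10.45), 'eef_pos': array([0.6101, 0.1131, 0.4186]), 'orientation': array([ 1.799432e+02,  1.020000e-01, -1.364160e+01]), 'finger_gap': np.float64(0.5752), 'joint_positions': array([ -45.7438,   16.9406,   40.7028,   87.7451,  -11.1215,   79.565 ,
       -107.8731])}
[-0.41711149  0.2375146   0.20625932] [-0.00092385  0.17086859 -0.02233574]
```

View pics/c6.png

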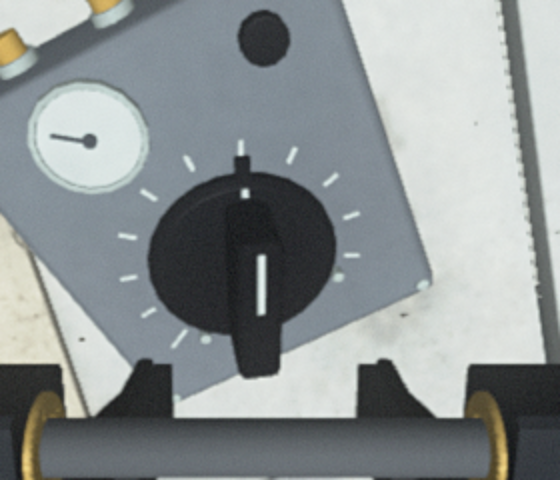

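The long tick is at (180,338). Short ticks 1 to 5 follow clockwise, and the pointer tab at (242,165) stands on the sixth at (240,147). The gripper is clear of the dial.

```bash
python3 -c "
from cell import workorder
print(workorder.hand_in())"
```

```text
the job is handed in; nothing more can be done
None
```

I turned the dial back to its closed stop, opened it to the sixth click and released it there. The last wrist picture shows the pointer on the sixth tick with the gripper clear. I didn't re-photograph the bystanders, but the arm worked only above the station. The job was handed in at about 10.5 s; no verdict came back.

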